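Pin the lever back on the fruit press

TASK

The lever of the fruit press has been washed and only hung loosely on its axle. Push it gently along the axle until it is fully home against its stop, take the linch pin from the wooden rest and push it down through the cross hole in front of the lever until its tab sits hard down on the axle, then swing the pin's sprung loop over the end of the axle until it snaps shut around it. Force nothing: keep to a firm hand's push of 20 N or so; leave the wooden-handled pricker in the rest, and the rest of the kitchen's things, where they are.

Things in the scene. Friction and masses are not known exactly. Their poses are not given: they have to be found in the camera images.
- press: Fruit press, fixed down. Aluminium base 165x245 mm, 24 mm high; at its left end a post 44x44 mm, 146 mm high; beside that a perforated basket 92 mm across (rim 76 mm high) with plunger; lever across the front. Origin: on the worktop under the base. x to its back, y to its left, z up; the front (-x) faces the robot, turned up to 0.2 rad.
- axle_end (a point): Centre of the free end of the press's fixed level axle, which sticks out of the post along the press's -x, 120 mm above the worktop, and does not turn. Its last 30 mm is a square-milled bar 20 mm wide (y), 18 mm high (z), with the cross hole. Axes as the press.
- cross_hole (a point): Centre of the upper mouth of the cross hole, on the axle's flat top, 129 mm above the worktop and 15 mm behind the axle's end. Straight vertical through hole, 9.4 mm in diameter, sharp-edged, 18 mm deep, air below. A sprung ball in its front wall, halfway down, presses on the pin with about 14 N, so the pin slides in with a drag of some 8 to 14 N and does not drop in by itself. Axes as the press.
- lever (a joint): How far the lever stands out along the axle (m): 0 = home, a hard stop; it starts 0.012 to 0.020 out towards the robot, its eye covering the cross hole. It only slides (no turning, no lifting), drags with 12 N (a tight sealing ring) and stays where left. At home its eye (nose 32 mm across) ends 8 mm behind the hole's centre; behind that nose, 20 mm back from the hole, the eye is 40 mm across.
- lever_front (a point): Point to push at: on the flat front face of the lever's bar, 52 mm to the right (press -y) of the axle's centre line, at the bar's mid-height, 120 mm above the worktop. The bar is 12 mm thick, 22 mm high, and runs level to the right to a wooden grip that ends 258 mm from the axle. Moves with the lever; home is towards the press's +x.
- pin: Steel linch pin, 60 g, upright in one of the rest's holes, the one with a wire loop. Origin: middle of the flat underside of its tab, which sits on the rest and must sit on the axle's top. Below: round shank 8 mm in diameter. Above: square tab 12x12 mm, 34 mm tall. x, y square to the tab's faces, z up; in the axle, pin x must point like press x (within 0.15 rad) so that the loop passes the axle's end.
- pin_tip (a point): Point of the pin's shank, 36 mm below the pin's origin; a flat end 5 mm across with a 3 mm long bevel. In the rest the shank has 1.5 mm of play to each side.
- loop (a joint): Angle (rad) of the loop about its hinge, a line along pin y 6 mm above the pin's origin. 0 = open: sticks out to pin -x, 10 degrees above level. 1.6 = shut: hangs down in front of the pin's point, round the axle. Sprung over centre: it holds itself open with about 4.5 N at its end, less towards 0.8; pushed past 0.8 it snaps shut by itself.
- loop_end (a point): Middle of the loop's end bar, 44 mm from the hinge. Wire 4 mm thick; loop 38 mm wide, end bar 18 mm long along pin y. Its legs leave the tab's two y faces 6 mm above the pin's origin, so grip those faces with the fingertips at least 12 mm above the origin, over the legs.
- rest: Pale wooden rest block, fixed, 44x130 mm and 45 mm high, left of the press. Origin: centre of its underside; long side along y. Two vertical through holes 11 mm in diameter at y = +40 and -40 mm: pin in one, pricker in the other.
- pricker: Pricker for cleaning the basket: turned dark wooden handle, 22 mm across, 42 mm tall, standing in the rest's other hole; stays there. Origin where the handle meets the rest's top.
- lemon: Bystander, to be left alone: a lemon, 72x55x56 mm, lying beside the press. Origin: centre of its underside.
- lemon_2: Bystander, to be left alone: another lemon, 72x55x56 mm, behind the wooden rest. Origin: centre of its underside.
- teaspoon: Bystander, to be left alone: a steel teaspoon, 137x28x10 mm, lying on the worktop near its front edge. Origin: centre of its underside.
- mug: Bystander, to be left alone: a pale mug, 80 mm across and 101 mm tall, standing at the back. Origin: centre of its underside.
- fish_tin: Bystander, to be left alone: a flat tin, 63x105x25 mm, on the worktop. Origin: centre of its underside.
- tape_roll: Bystander, to be left alone: a roll of tape, 94 mm across, 25 mm tall, lying flat. Origin: centre of its underside.
- egg_box: Bystander, to be left alone: a closed egg box, 106x155x72 mm, at the back right. Origin: centre of its underside.

How it is judged:
By the outcome, as a careful person would: the job done as asked, in the order asked, and still so for the second after the job is handed in, with the robot touching nothing.
It also fails if it takes over 70 s, if anything falls off the work surface, if the arm or the gripper's body presses on something with over 40 N, if the wrist force passes 120 N, or if a joint passes its speed limit or range.

ROBOT

A 7-joint arm with a two-finger parallel gripper is mounted at the origin on a cart in front of the work surface, level with it; the furniture and walls round the work are solid. World frame = base frame: x ahead of the robot, y to its left, z up, the work surface at z = 0. Lengths are in m, angles in rad, forces in N, time in s.
With the tool pointing down it reaches from about 0.35 to 0.9 m from the base axis. Payload 8.1 kg.
Tool frame: the origin (TCP) lies at the very end of the fingers, on their centre line; the grasp point (between the pads) lies 19 mm behind it; x points along the fingers, y is the direction in which the jaws open and shut, and the axes are right-handed (so a half turn about x gives the same grasp; the last joint's range is limited). The gripper opens to 92 mm and grips with 3 to 60 N. Pads are 19 mm wide; open, the fingers measure 130 mm over their backs; the gripper's body (75 mm by 190 mm) begins 47 mm behind the grasp point.
Start: joints at [1.148, 0.434, 0.025, 1.573, -0.012, 1.134, -0.075], TCP at [0.196, -0.593, 0.227] pointing down, gripper open.
Joint ranges: [-2.62, 2.62], [-0.44, 2.09], [-1.27, 1.32], [0.08, 2.57], [-1.32, 4.46], [0.12, 2], [-2.74, 2.74]. Speed limits (rad/s): [2.22, 2.22, 3.01, 3.01, 3.14, 3.14, 3.14].

INTERFACE

Orientations are given as a rotation vector (axis times angle).
In Python, from cell import arm gives the robot as it stands.
- The arm moves only by the tool servo_tool, never from a script. Its argument "plan" is a list of rows, each a list of 2 entries, a list of its own where there are three numbers: the shift along the world's x, y, z in cm, then the turn, a rotation vector about the world's x, y, z in degrees. A call has 1 to 12 rows; each row is the pose to reach, as a shift and turn from the pose measured when the call began; what a row does not reach only later rows make up. A row lasts 1/10 s, in which the tool goes at most 50 mm and 8.59 degrees, less where a joint would pass 70% of its speed; a pose out of reach is approached as far as the arm can. A call with a gripper value outside its range is refused whole. "grip" is the opening, from 0 (shut) to 1 (fully open), set as the call begins (left out, the last holds). The fingers move at their own pace and stop on an object; "squeeze" is the grip in N (left out, the last holds). Time passes only in rows, so rows that repeat a pose let the fingers close. It gives the time, the measured TCP pose, the force and the opening at its end, in the units of the state.
- arm.observe(): the state, without advancing time (a new reading comes with each control period).
- arm.get_image(name): name is "scene" or "top" or "wrist"; returns a dict with "frame" (400x640x3 uint8, blue, green, red), "fx", "fy", "cx", "cy" (pixels), "position" and "rotation" of the camera in the world. Camera axes: x right, y down, z forward; pixel columns grow to the right and rows downward; lengths in m; the calibration is good to about 2 mm. A picture is of the moment at which its call begins. There is no depth.
- arm.sign_off(): hands the job in, once; it reports no verdict.
Trained networks look in a picture, given as the dict that the camera call returned (one of the last four; its "shot" number tells which), for a name from the list of things; names that differ only in an ending like _2 or _b are one class to them, and where a whole thing is asked for, a point or a joint stands for the part that bears it (a point fixed in the world has none). Each returns a list of dicts, best first, with "score" (0 to 1); they miss things now and then, are a little off and sometimes report something else, mostly with a low value. They report only what shows in the picture. A call takes as long as a camera call.
- arm.search_frame(picture, query): "at" ([column, row] in pixels, amid what is visible of it).
- arm.trace(picture, query): "pixels" (400x640 bool, what is visible of it) and "at" ([column, row] in pixels, amid what is visible of it).
The state is a dict: "clock": time; "joints": joint angles; "dq": joint speeds; "joint_efforts": joint torques, N m; "position": TCP position; "ee_rot": TCP orientation; "force": force on the tool from outside, world axes, zero at the start; "ft_torque": the same for the moment, N m; "width": opening from 0.0 (shut) to 1.0 (fully open).
Only numpy, scipy, OpenCV 4.12 (cv2) and the standard library are available. Lean on these libraries where they do the work, as an engineer would, in place of code of your own. Each camera call takes 0.05 s, during which the arm holds its last target.

## Working session

There is one attempt and no reset: what is moved stays moved. The work goes in short steps, Python scripts to look and compute and a tool call to move; the robot and the scene stay as the last step left them, time stands still between calls to the robot, and variables do not carry over. Pictures are saved under pics/ and viewed, and the job is handed in when it is done.

Besides the shell and the picture viewer there is one more tool, called after "Emit:" as name(argument=value, ...) on one line, values as JSON. servo_tool: Moves the arm, as the interface text tells. Its arguments: {"type":"object","properties":{"plan":{"type":"array","items":{"type":"array"}},"grip":{"type":"number"},"squeeze":{"type":"number"}},"required":["plan"]}

```bash
mkdir -p pics; ls; cat > h.py <<'E'
from cell import arm
import numpy as np, cv2
from scipy.spatial.transform import Rotation as R
def ray(p,uv):
    d=np.array([(uv[0]-p['cx'])/p['fx'],(uv[1]-p['cy'])/p['fy'],1.0])
    d=np.array(p['rotation'])@d
    return np.array(p['position']),d/np.linalg.norm(d)
def onz(p,uv,z):
    o,d=ray(p,uv); return o+d*(z-o[2])/d[2]
def proj(p,X):
    c=np.array(p['rotation']).T@(np.array(X)-np.array(p['position']))
    return np.array([p['cx']+p['fx']*c[0]/c[2],p['cy']+p['fy']*c[1]/c[2]])
def tri(rs):
    A=np.zeros((3,3));b=np.zeros(3)
    for o,d in rs:
        P=np.eye(3)-np.outer(d,d);A+=P;b+=P@o
    x=np.linalg.solve(A,b)
    return x,[np.linalg.norm((np.eye(3)-np.outer(d,d))@(x-o)) for o,d in rs]
E
python3 - <<'E'
from h import *
for n in ['scene','top','wrist']:
    p=arm.get_image(n); cv2.imwrite(f'pics/{n}0.png',p['frame'])
    print(n,p['fx'],p['cx'],p['cy'],np.round(p['position'],3),np.round(R.from_matrix(p['rotation']).as_rotvec(),3).tolist(), {k:v for k,v in p.items() if k not in('frame','rotation')}.keys())
s=arm.observe();print(s)
E
```

```text
picsTraceback (most recent call last):
  File "<stdin>", line 4, in <module>
  File "scipy/spatial/transform/_rotation.pyx", line 1128, in scipy.spatial.transform._rotation.Rotation.from_matrix
ValueError: Expected `matrix` to have shape (3, 3) or (N, 3, 3), got (3,)
```

```bash
sed -i "s/np.array(p\['rotation'\])/R.from_rotvec(p['rotation']).as_matrix()/g" h.py
python3 - <<'E'
from h import *
for n in ['scene','top','wrist']:
    p=arm.get_image(n); cv2.imwrite(f'pics/{n}0.png',p['frame'])
    print(n,p['fx'],p['cx'],p['cy'],np.round(p['position'],3),np.round(p['rotation'],3))
    for q in ['press','axle_end','cross_hole','lever_front','pin','pin_tip','loop_end','rest','pricker','lemon']:
        print(q,[(round(r['score'],2),np.round(r['at'],1).tolist()) for r in arm.search_frame(p,q)[:3]])
s=arm.observe();print(s)
E
```

```text
scene 376.55421704596904 313.42459124339877 198.0584492295181 [0.033 0.726 0.592] [-0.733  2.373 -1.35 ]
press [(0.81, [323.6, 212.0])]
axle_end [(0.88, [321.0, 211.2])]
cross_hole [(0.91, [323.7, 212.5])]
lever_front [(0.7, [332.6, 187.5])]
pin [(0.74, [295.0, 319.4])]
pin_tip [(0.48, [295.8, 317.9]), (0.39, [305.5, 317.3])]
loop_end []
rest [(0.59, [306.2, 318.9])]
pricker [(0.63, [315.1, 286.7])]
lemon [(0.79, [203.0, 248.5]), (0.73, [234.4, 231.0])]
top 468.0336362818559 308.8305380998921 202.93217378310456 [-0.082 -0.084  1.475] [-2.18   1.746 -0.387]
press [(0.61, [316.3, 220.5])]
axle_end [(0.55, [316.9, 221.2])]
cross_hole [(0.96, [319.8, 218.2])]
lever_front [(0.74, [328.5, 212.2])]
pin [(0.41, [197.5, 237.8])]
pin_tip [(0.49, [198.8, 237.0])]
loop_end [(0.2, [386.3, 202.3])]
rest [(0.62, [212.1, 241.2])]
pricker []
lemon [(0.75, [248.9, 159.5]), (0.64, [270.7, 167.7])]
wrist 307.272311088399 318.04621415858287 201.0104496856551 [ 0.259 -0.572  0.384] [ 2.379 -1.717 -0.211]
press []
axle_end []
cross_hole []
lever_front []
pin []
pin_tip []
loop_end []
rest []
pricker []
lemon []
{'clock': 1.7, 'joints': array([ 1.14840784,  0.43448203,  0.02502951,  1.57321891, -0.01159027,
        1.13401135, -0.07511224]), 'dq': array([-0.0003208 ,  0.00069739, -0.00287782, -0.00114838,  0.00016273,
       -0.00147938, -0.00115579]), 'joint_efforts': array([ 3.45984336e-04, -6.67675638e+01,  9.84353721e-01, -3.14812338e+01,
       -6.05629245e-02,  3.25935648e-02,  7.10117183e-05]), 'position': array([ 0.19643294, -0.59332959,  0.22674603]), 'ee_rot': array([ 2.04864089,  0.33023047, -2.04869461]), 'force': array([ 0.18240813,  0.15554947, -0.24169265]), 'ft_torque': array([-0.00458006,  0.00194257,  0.04740745]), 'width': 1.0057677104802452}
```

View pics/scene0.png

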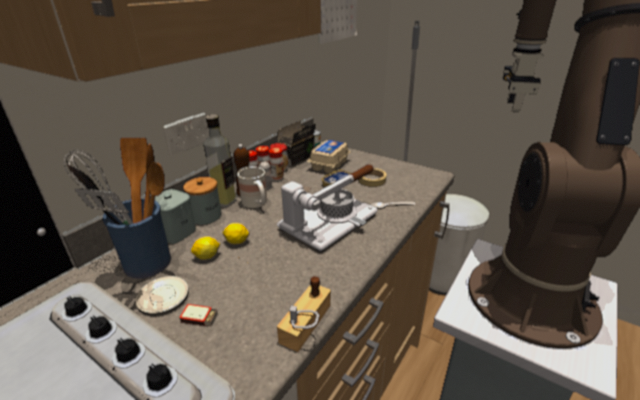

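View pics/top0.png

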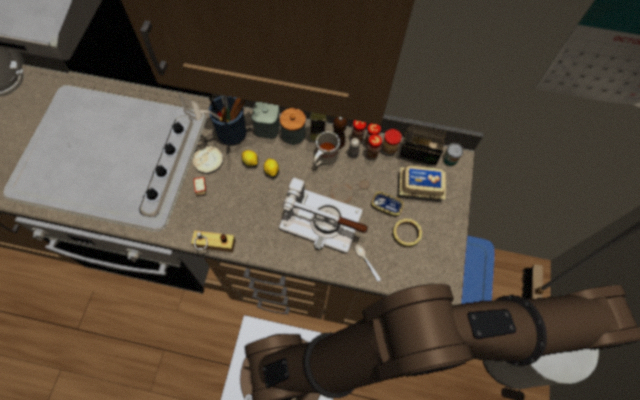

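View pics/wrist0.png

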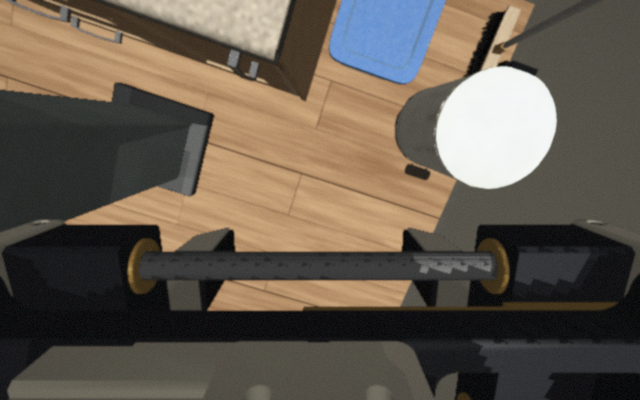

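```bash
python3 - <<'E'
from h import *
p=arm.get_image('scene'); f=p['frame']
a=cv2.resize(f[160:260,260:420],(800,500),interpolation=cv2.INTER_CUBIC); cv2.imwrite('pics/s1.png',a)
a=cv2.resize(f[265:355,260:360],(800,720),interpolation=cv2.INTER_CUBIC)[:600]; cv2.imwrite('pics/s2.png',a)
P=arm.get_image('top'); f=P['frame']
a=cv2.resize(f[170:260,180:380],(800,360),interpolation=cv2.INTER_CUBIC); cv2.imwrite('pics/t1.png',a)
for X in [(0,0,0),(.5,0,0),(.5,.5,0),(.6,0,0)]: print(X,proj(P,X),proj(p,X))
# table-plane of centers
for n,uv in dict(lem1=(248.9,159.5),lem2=(270.7,167.7)).items(): print(n,onz(P,uv,.028))
for n,uv in dict(rest=(212.1,241.2)).items(): print(n,onz(P,uv,.045))
print('cross',onz(P,(319.8,218.2),.129),onz(p,(323.7,212.5),.129))
E
```

```text
(0, 0, 0) [281.91842061 377.18582094] [529.20598648 298.73449742]
(0.5, 0, 0) [317.21380098 223.82007843] [329.29878545 224.5887163 ]
(0.5, 0.5, 0) [176.45883813 194.32840187] [181.5586325  353.41869025]
(0.6, 0, 0) [323.22446693 197.7024892 ] [300.32666561 213.84292803]
lem1 [0.67465912 0.28489307 0.028     ]
lem2 [0.65986428 0.20169666 0.028     ]
rest [0.34870136 0.31554733 0.045     ]
cross [ 0.46927542 -0.01122587  0.129     ] [0.43523072 0.12447572 0.129     ]
```

View pics/s1.png

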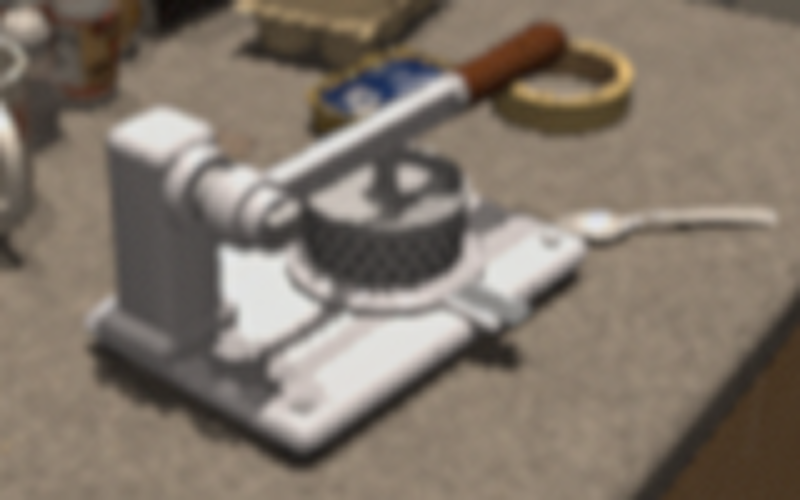

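View pics/s2.png

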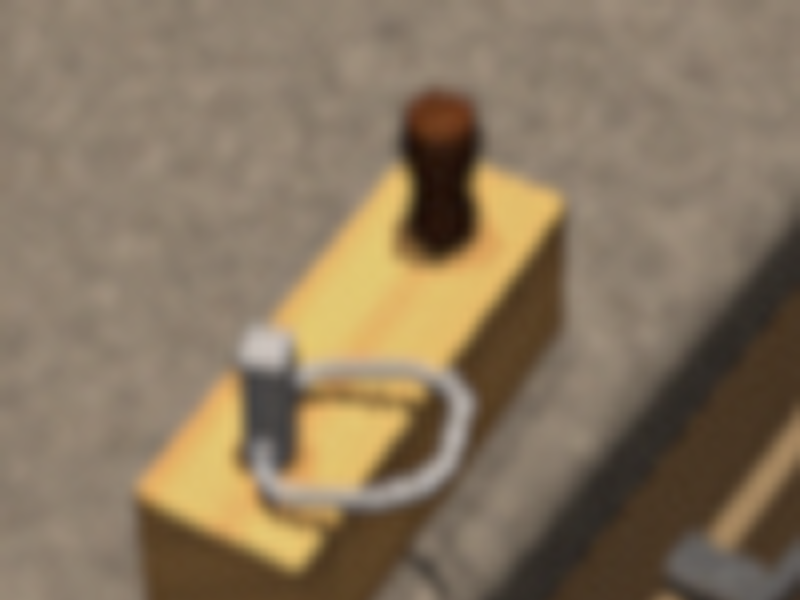

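View pics/t1.png

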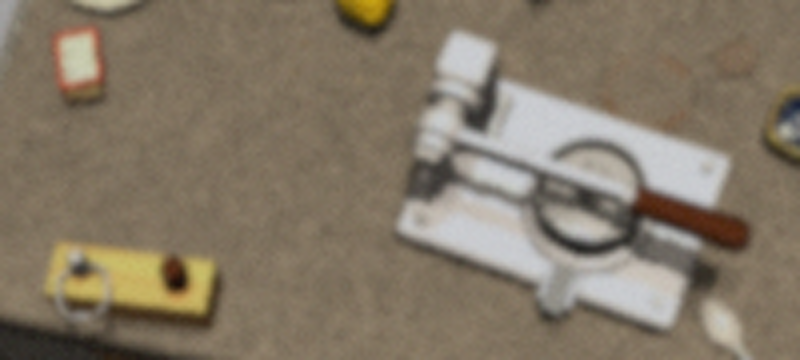

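```bash
python3 - <<'E'
from h import *
p=arm.get_image('scene');P=arm.get_image('top')
S=lambda c:(260+c[0]/5,160+c[1]/5); T=lambda c:(180+c[0]/4,170+c[1]/4); S2=lambda c:(260+c[0]/8,265+c[1]/8)
def both(n,a,b):
    x,e=tri([ray(p,a),ray(P,b)]);print(n,np.round(x,4),np.round(e,4))
both('axle end',S((285,215)),T((426,157)))
both('post top',S((160,127)),T((466,55)))
both('grip end',S((552,38)),T((738,232)))
both('pin top',S2((265,350)),T((77,258)))
both('loop end',S2((462,410)),T((83,315)))
both('pricker top',S2((440,112)),T((174,263)))
# base corners z=.024 from top
for c in [(398,232),(672,325),(728,155),(507,80)]: print('base',np.round(onz(P,T(c),.024),4))
for c in [(312,440),(583,245)]: print('base scene',np.round(onz(p,S(c),.024),4))
for c in [(45,290),(207,312),(217,262),(60,243)]: print('rest',np.round(onz(P,T(c),.045),4))
for c in [(140,490),(298,572),(563,200),(395,165)]: print('rest sc',np.round(onz(p,S2(c),.045),4))
E
```

```text
axle end [0.4748 0.0964 0.1278] [0.0016 0.0016]
post top [0.5597 0.0836 0.145 ] [0.0022 0.0022]
grip end [ 0.4654 -0.1538  0.1234] [0.0044 0.0044]
pin top [0.3513 0.3533 0.0745] [0.0011 0.0011]
loop end [0.309  0.3366 0.0661] [0.0013 0.0013]
pricker top [0.3596 0.2744 0.0828] [0.003 0.003]
base [0.4484 0.1176 0.024 ]
base [ 0.4188 -0.1191  0.024 ]
base [ 0.5776 -0.1378  0.024 ]
base [0.605  0.0599 0.024 ]
base scene [0.4406 0.1229 0.024 ]
base scene [ 0.4118 -0.1092  0.024 ]
rest [0.3297 0.3795 0.045 ]
rest [0.3404 0.2474 0.045 ]
rest [0.3832 0.2515 0.045 ]
rest [0.3709 0.3805 0.045 ]
rest sc [0.3661 0.3812 0.045 ]
rest sc [0.3226 0.3792 0.045 ]
rest sc [0.336  0.2502 0.045 ]
rest sc [0.3786 0.2637 0.045 ]
```

```bash
python3 - <<'E'
from h import *
s=arm.observe();M=R.from_rotvec(s['ee_rot']).as_matrix();print(np.round(M,3))
p=arm.get_image('wrist')
C=R.from_rotvec(p['rotation']).as_matrix()
print(np.round(M.T@C,3), np.round(M.T@(np.array(p['position'])-s['position']),4))
print(proj(p,s['position']),s['clock'])
E
```

```text
[[ 0.     0.314 -0.949]
 [-0.    -0.949 -0.314]
 [-1.     0.    -0.   ]]
[[-0.001 -0.244  0.97 ]
 [ 1.     0.     0.001]
 [-0.001  0.97   0.244]] [-0.1569 -0.0008 -0.0656]
[319.00934199 247.41171375] 1.9
```

Emit:
servo_tool(plan=[[[4, 4, 1], [0, 0, 8.5]], [[8, 8, 2], [0, 0, 17]], [[12, 12, 2], [0, 0, 25]], [[16, 16, 2], [0, 0, 33]], [[20, 20, 2], [0, 0, 41]], [[22, 24, 2], [0, 0, 49]], [[24, 29, 2], [0, 0, 57]], [[26, 34, 2], [0, 0, 65]], [[27, 39, 2], [0, 0, 73]], [[28, 44, 2], [0, 0, 81]], [[29, 49, 2], [0, 0, 89]], [[30, 54, 2], [0, 0, 97]]], grip=0)

```text
clock: 3.15
position: [0.4888, -0.0894, 0.2471]
ee_rot: [0.874, 1.387, -0.874]
force: [2.1, -0.1, 0.3]
width: 0.021
```

```bash
python3 - <<'E'
from h import *
s=arm.observe();M=R.from_rotvec(s['ee_rot']).as_matrix();print(np.round(M,3),s['position'],np.degrees(np.arctan2(M[1,1],M[0,1])),np.round(s['joints'],2))
E
```

```text
[[ 0.001  0.902  0.433]
 [-0.     0.433 -0.902]
 [-1.     0.001  0.001]] [ 0.48884524 -0.0894091   0.24706131] 25.626460337755507 [ 0.53  0.26 -0.56  1.81  0.16  1.11  0.36]
```

Emit:
servo_tool(plan=[[[0.3, 3, 0], [0, 0, 8]], [[0.5, 6, 0], [0, 0, 16]], [[0.7, 9, 0], [0, 0, 24]], [[0.9, 12, 0], [0, 0, 32]], [[1, 15, 0], [0, 0, 40]], [[1, 15.5, 0], [0, 0, 48]], [[1, 15.5, 0], [0, 0, 56]], [[1, 15.5, 0], [0, 0, 57.2]], [[1, 15.5, 0], [0, 0, 57.2]]])

```text
clock: 4.05
position: [0.4989, 0.0653, 0.247]
ee_rot: [0.101, 1.568, -0.101]
force: [-0.7, 0.4, 0.3]
width: 0.003
```

```bash
python3 - <<'E'
from h import *
p=arm.get_image('wrist');cv2.imwrite('pics/w1.png',p['frame'])
for q in ['axle_end','cross_hole','lever_front']:
    print(q,[(round(r['score'],2),np.round(r['at'],1).tolist()) for r in arm.search_frame(p,q)[:3]])
s=arm.observe();M=R.from_rotvec(s['ee_rot']).as_matrix();print(np.round(M,3),s['position'],np.degrees(np.arctan2(M[1,1],M[0,1])),np.round(s['joints'],2),s['clock'])
for z in (.12,.129):print(proj(p,(.4748,.0964,z)))
np.savez('w1.npz',position=p['position'],rotation=p['rotation'],fx=p['fx'],fy=p['fy'],cx=p['cx'],cy=p['cy'])
E
```

```text
axle_end [(0.78, [243.2, 181.7])]
cross_hole [(0.62, [246.6, 181.7])]
lever_front [(0.82, [204.0, 192.2])]
[[ 0.001  0.127  0.992]
 [ 0.     0.992 -0.127]
 [-1.     0.     0.001]] [0.49884304 0.06533762 0.24708427] 82.6816282429163 [ 0.41  0.33 -0.82  1.79  0.26  1.14  0.95] 4.25
[347.32163869 164.96953316]
[348.24276833 166.28054549]
```

View pics/w1.png

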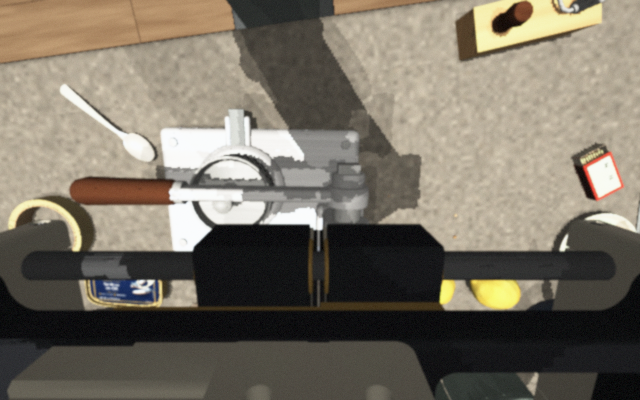

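```bash
python3 - <<'E'
from h import *
f=cv2.imread('pics/w1.png')
a=f[110:230,160:400]; a=cv2.resize(a,(800,400),interpolation=cv2.INTER_CUBIC)
a=cv2.convertScaleAbs(a,alpha=1.2,beta=10); cv2.imwrite('pics/w1c.png',a)
E
```

```text
(no output)
```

View pics/w1c.png

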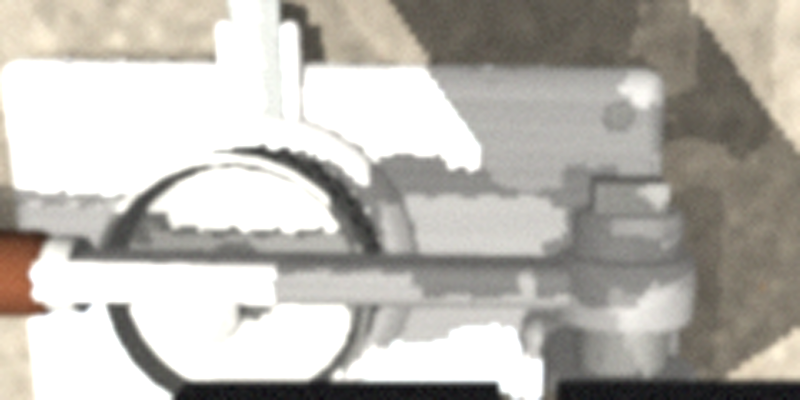

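```bash
python3 - <<'E'
from h import *
p={k:v for k,v in np.load('w1.npz').items()}
W=lambda c:(160+c[0]/(800/240),110+c[1]/(400/120))
ae=onz(p,W((632,186)),.129);print('axle end',ae)
for c in [(300,268),(450,266),(540,267),(80,262),(100,303)]: print('bar',np.round(onz(p,W(c),.131),4))
for c in [(15,66),(655,70)]: print('base',np.round(onz(p,W(c),.024),4))
for c in [(630,213)]: print('nose',np.round(onz(p,W(c),.136),4))
x=np.array([np.cos(-.126),np.sin(-.126),0]);y=np.array([-x[1],x[0],0])
for c in [(300,268),(450,266),(540,267)]:
  d=onz(p,W(c),.131)-ae; print(d@x,d@y)
print((onz(p,W((630,213)),.136)-ae)@x)
E
```

```text
axle end [0.47452536 0.0976518  0.129     ]
bar [0.485  0.0055 0.131 ]
bar [0.4896 0.0461 0.131 ]
bar [0.493  0.0704 0.131 ]
bar [ 0.4757 -0.0536  0.131 ]
bar [ 0.4877 -0.0508  0.131 ]
base [ 0.4181 -0.1102  0.024 ]
base [0.449  0.1191 0.024 ]
nose [0.4805 0.0958 0.136 ]
0.02195399622673952 -0.0901277909439832
0.021472480729753045 -0.0492500771580519
0.02179588596353156 -0.024745268022644495
0.006203289332818179
```

Emit:
servo_tool(plan=[[[-3.4, -1.9, 0], [0, 0, 0]], [[-3.4, -1.9, -2], [0, 0, 0]], [[-3.4, -1.9, -6], [0, 0, 0]], [[-3.4, -1.9, -10], [0, 0, 0]], [[-3.4, -1.9, -12.5], [0, 0, 0]], [[-3.4, -1.9, -13.3], [0, 0, 0]], [[-3.4, -1.9, -13.3], [0, 0, 0]]])

```text
clock: 4.95
position: [0.4644, 0.0464, 0.1137]
ee_rot: [0.101, 1.569, -0.1]
force: [0.2, 0.2, 0.1]
width: 0.003
```

```bash
python3 - <<'E'
from h import *
p=arm.get_image('wrist');cv2.imwrite('pics/w2.png',p['frame'])
s=arm.observe();print(s['position'],s['force'])
E
```

```text
[0.46525353 0.04659684 0.11471378] [0.45191697 0.22801017 0.55031837]
```

View pics/w2.png

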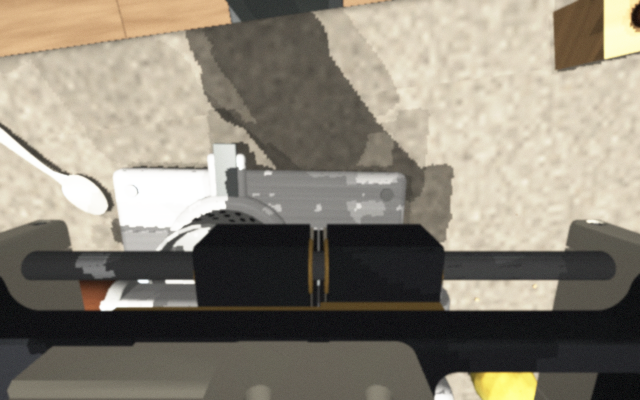

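Emit:
servo_tool(plan=[[[0.4, -0.05, 0], [0, 0, 0]], [[0.8, -0.1, 0], [0, 0, 0]], [[1.1, -0.14, 0], [0, 0, 0]], [[1.3, -0.17, 0], [0, 0, 0]], [[1.5, -0.19, 0], [0, 0, 0]], [[1.7, -0.22, 0], [0, 0, 0]], [[1.9, -0.24, 0], [0, 0, 0]], [[2.0, -0.26, 0], [0, 0, 0]], [[2.0, -0.26, 0], [0, 0, 0]]])

```text
clock: 5.9
position: [0.4821, 0.0442, 0.1141]
ee_rot: [0.1, 1.573, -0.101]
force: [-11.7, 1.9, 6.3]
width: 0.004
```

Emit:
servo_tool(plan=[[[0.3, -0.04, 0], [0, 0, 0]], [[0.5, -0.06, 0], [0, 0, 0]], [[0.7, -0.09, 0], [0, 0, 0]], [[0.9, -0.12, 0], [0, 0, 0]], [[1.1, -0.14, 0], [0, 0, 0]], [[1.2, -0.15, 0], [0, 0, 0]]])

```text
clock: 6.5
position: [0.4909, 0.0429, 0.1136]
ee_rot: [0.098, 1.579, -0.101]
force: [-11.7, 1.3, 8.1]
width: 0.005
```

Emit:
servo_tool(plan=[[[0.3, -0.04, 0], [0, 0, 0]], [[0.5, -0.06, 0], [0, 0, 0]], [[0.6, -0.08, 0], [0, 0, 0]], [[0.7, -0.09, 0], [0, 0, 0]], [[0.7, -0.09, 0], [0, 0, 0]]])

```text
clock: 7.0
position: [0.4926, 0.0425, 0.1128]
ee_rot: [0.095, 1.588, -0.102]
force: [-18.3, 2.9, 13.2]
width: 0.002
```

Emit:
servo_tool(plan=[[[-1, 0.13, 0], [0, 0, 0]], [[-2.5, 0.3, 0], [0, 0, 0]], [[-2.5, 0.3, 4], [0, -1, 0]], [[-1.5, 1, 8], [0, -1, 0]], [[0, 2, 12], [0, -1, 0]], [[0.7, 2.2, 13.4], [0, -1, 0]], [[0.7, 2.2, 13.4], [0, -1, 0]]])

```text
clock: 7.7
position: [0.5016, 0.0654, 0.2493]
ee_rot: [0.097, 1.566, -0.1]
force: [0.1, -0.3, -0.5]
width: 0.003
```

```bash
python3 - <<'E'
from h import *
p=arm.get_image('wrist');cv2.imwrite('pics/w3.png',p['frame'])
np.savez('w3.npz',position=p['position'],rotation=p['rotation'],fx=p['fx'],fy=p['fy'],cx=p['cx'],cy=p['cy'])
s=arm.observe();print(s['position'],s['ee_rot'],s['force'],s['clock'])
a=p['frame'][110:230,160:400]; a=cv2.resize(a,(800,400),interpolation=cv2.INTER_CUBIC)
cv2.imwrite('pics/w3c.png',a)
E
```

```text
[0.50014575 0.0646744  0.24742958] [ 0.09634115  1.56880678 -0.10077895] [ 0.09022088  0.17616871 -0.58483825] 7.75
```

View pics/w3c.png

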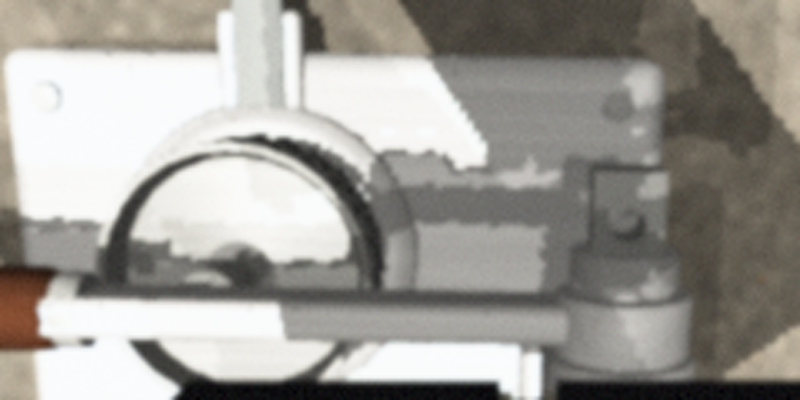

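```bash
python3 - <<'E'
from h import *
p={k:v for k,v in np.load('w3.npz').items()}
W=lambda c:(160+c[0]/(800/240),110+c[1]/(400/120))
x=np.array([np.cos(-.128),np.sin(-.128),0]);y=np.array([-x[1],x[0],0])
ae=onz(p,W((629,174)),.129);print('axle end',ae)
h=onz(p,W((629,223)),.129);print('hole',h,(h-ae)@x,(h-ae)@y)
n=onz(p,W((629,246)),.136)-ae;print('nose',n@x)
n=onz(p,W((629,248)),.129)-ae;print('nose',n@x)
for c in [(300,306),(540,306)]: n=onz(p,W(c),.131)-ae;print('bar',n@x,n@y)
E
```

```text
axle end [0.47440764 0.09710568 0.129     ]
hole [0.48774358 0.09576669 0.129     ] 0.013397761646922442 0.0003743092977379036
nose 0.01842954687002492
nose 0.020357349872514093
bar 0.03669201876560299 -0.09041209871206451
bar 0.03642274402404123 -0.023838046530468504
```

```bash
python3 - <<'E'
from h import *
f=cv2.imread('pics/w3.png')
a=cv2.resize(f[152:222,315:395],(800,700),interpolation=cv2.INTER_CUBIC)[:600]
a=cv2.convertScaleAbs(a,alpha=1.5,beta=0)
cv2.imwrite('pics/w3d.png',a)
E
```

```text
(no output)
```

View pics/w3d.png

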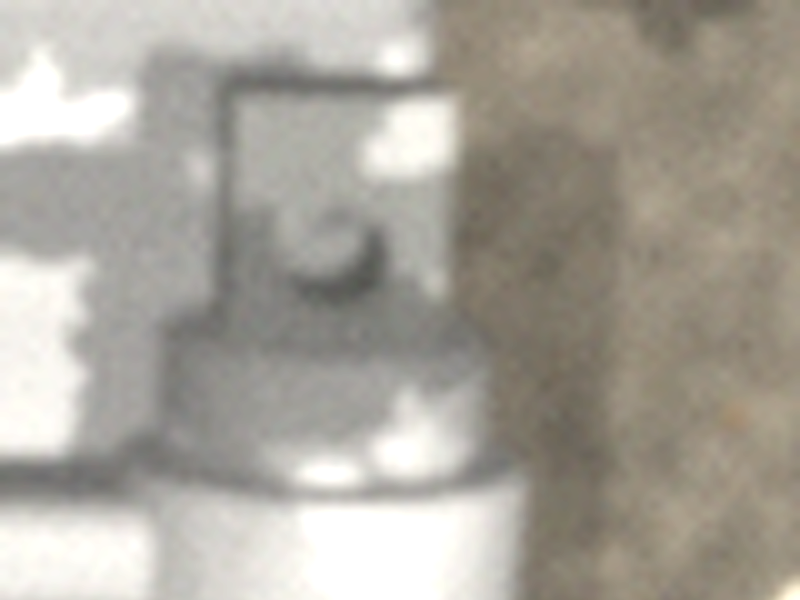

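```bash
python3 - <<'E'
from h import *
p={k:v for k,v in np.load('w3.npz').items()}
x=np.array([np.cos(-.128),np.sin(-.128),0]);y=np.array([-x[1],x[0],0])
ae=onz(p,(349.3,161.2),.129);print('axle end',ae)
h=onz(p,(348.1,177.2),.129);print('hole',h,(h-ae)@x,(h-ae)@y)
n=onz(p,(348,187),.136)-ae;print('nose',n@x)
n=onz(p,(348,200.6),.140)-ae;print('big eye',n@x)
n=onz(p,(348,182),.129)-ae;print('nose',n@x)
for X in (15,23,35):
  print(X,proj(p,ae+x*X/1000+np.array([0,0,.007 if X==23 else .011 if X==35 else 0])))
E
```

```text
axle end [0.47357883 0.09773145 0.129     ]
hole [0.4879513  0.09519623 0.129     ] 0.014578519240396005 -0.0006798264420507545
nose 0.022250800375331274
big eye 0.03380901590408985
nose 0.019025407050513837
15 [348.83263146 177.65935813]
23 [349.31865103 187.82426325]
35 [349.36575793 201.89742007]
```

Emit:
servo_tool(plan=[[[0, 2, 0], [0, 0, 4]], [[-1, 6, 0], [0, 0, 8]], [[-3, 10, 0], [0, 0, 12]], [[-5, 14, 0], [0, 0, 16]], [[-7, 18, -1], [0, 0, 20]], [[-9, 22, -2], [0, 0, 24]], [[-11, 25, -2.5], [0, 0, 27]], [[-13, 28, -2.5], [0, 0, 29]], [[-13.5, 29, -2.5], [0, 0, 29]], [[-13.5, 29, -2.5], [0, 0, 29]]], grip=0.45)

```text
clock: 8.75
position: [0.3629, 0.3561, 0.2216]
ee_rot: [-0.305, 1.551, 0.301]
force: [0.3, -0.1, -0.5]
width: 0.455
```

```bash
python3 - <<'E'
from h import *
p=arm.get_image('wrist');cv2.imwrite('pics/w4.png',p['frame'])
np.savez('w4.npz',position=p['position'],rotation=p['rotation'],fx=p['fx'],fy=p['fy'],cx=p['cx'],cy=p['cy'])
s=arm.observe();print(s['position'],s['ee_rot'],s['force'],s['clock'])
E
```

```text
[0.3643953  0.35456236 0.22157167] [-0.30356234  1.55054201  0.29770591] [ 0.0236372  -0.45474126 -0.35005888] 8.8
```

View pics/w4.png

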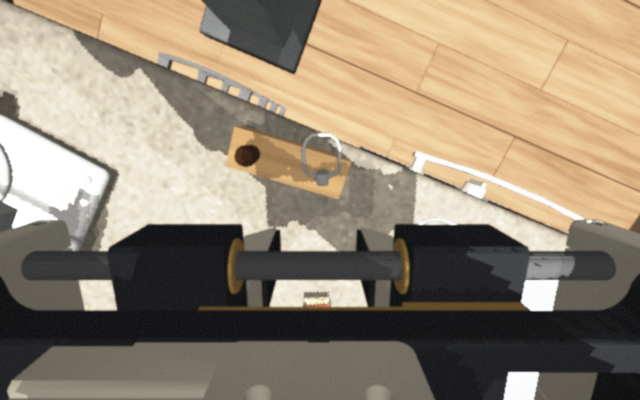

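```bash
python3 - <<'E'
from h import *
f=cv2.imread('pics/w4.png')
a=cv2.resize(f[120:210,220:360],(800,514),interpolation=cv2.INTER_CUBIC)
cv2.imwrite('pics/w4c.png',a)
E
```

```text
(no output)
```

View pics/w4c.png

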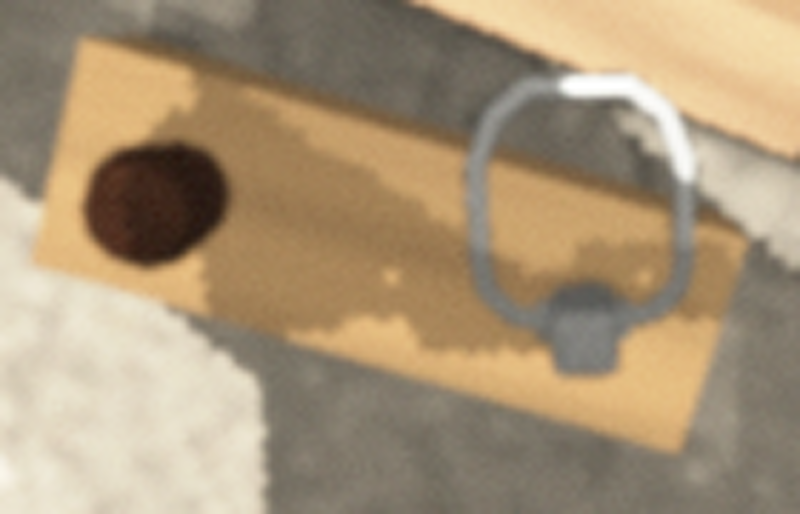

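```bash
python3 - <<'E'
from h import *
p={k:v for k,v in np.load('w4.npz').items()}
k=800/140
W=lambda c:(220+c[0]/k,120+c[1]/k)
t=onz(p,W((585,343)),.079);b=onz(p,W((583,298)),.045);e=onz(p,W((575,85)),.0586);l=onz(p,W((474,215)),.055);r=onz(p,W((686,215)),.055)
print(t,b,e);d=t-e;print(np.degrees(np.arctan2(d[1],d[0])),np.linalg.norm(d[:2]));d=r-l;print(np.degrees(np.arctan2(d[1],d[0]))-90,np.linalg.norm(d))
for c in [(80,40),(745,243),(682,452),(35,262)]: print(np.round(onz(p,W(c),.045),4))
s=arm.observe();M=R.from_rotvec(s['ee_rot']).as_matrix();print(np.degrees(np.arctan2(M[1,1],M[0,1]))-90, s['position'])
E
```

```text
[0.35116459 0.35596345 0.079     ] [0.3486992 0.3549098 0.045    ] [0.31200582 0.33816306 0.0586    ]
24.445104894189342 0.04301468244676885
22.172075975570266 0.03889884873800584
[0.3394 0.2505 0.045 ]
[0.3274 0.3794 0.045 ]
[0.3694 0.3843 0.045 ]
[0.3817 0.2556 0.045 ]
21.95391603058114 [0.3643953  0.35456236 0.22157167]
```

Emit:
servo_tool(plan=[[[-0.7, 0.1, -3], [0, 0, 1]], [[-1.3, 0.15, -7], [0, 0, 1]], [[-1.3, 0.15, -11], [0, 0, 1]], [[-1.3, 0.15, -12.5], [0, 0, 1]], [[-1.3, 0.15, -12.5], [0, 0, 1]]])

```text
clock: 9.3
position: [0.3514, 0.3539, 0.0949]
ee_rot: [-0.319, 1.552, 0.308]
force: [0.1, 0.6, 0.5]
width: 0.447
```

```bash
python3 - <<'E'
from h import *
p=arm.get_image('wrist');cv2.imwrite('pics/w5.png',p['frame'])
np.savez('w5.npz',position=p['position'],rotation=p['rotation'],fx=p['fx'],fy=p['fy'],cx=p['cx'],cy=p['cy'])
s=arm.observe();M=R.from_rotvec(s['ee_rot']).as_matrix();print(np.degrees(np.arctan2(M[1,1],M[0,1]))-90, s['position'],s['clock'],np.round(M[:,0],3))
a=cv2.resize(p['frame'][150:310,220:420],(800,640),interpolation=cv2.INTER_CUBIC)[:600]
cv2.imwrite('pics/w5c.png',a)
E
```

```text
22.891692061589595 [0.35189302 0.35526098 0.09656592] 9.35 [-0.001 -0.005 -1.   ]
```

View pics/w5c.png

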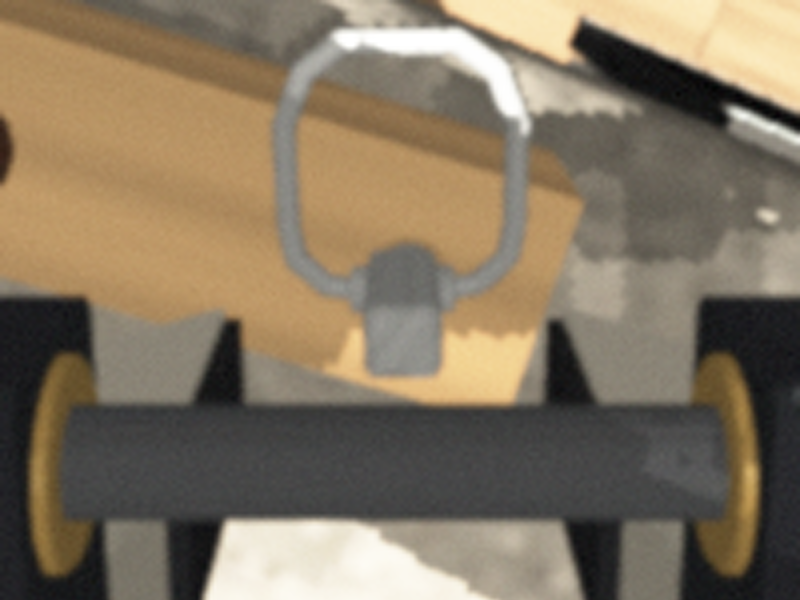

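```bash
python3 - <<'E'
from h import *
p={k:v for k,v in np.load('w5.npz').items()}
s=arm.observe();M=R.from_rotvec(s['ee_rot']).as_matrix()
t=onz(p,(321,235.5),.079);print(t,M.T@(t-s['position']),s['position'])
for c in [(368,305),(440,305),(440,372),(368,372)]: print(np.round(M.T@(onz(p,(220+c[0]/4,150+c[1]/4),.079)-t),4))
E
```

```text
[0.35060679 0.35592411 0.079     ] [ 0.01756359  0.00118371 -0.00088008] [0.35189302 0.35526098 0.09656592]
[ 0.     -0.0053 -0.0058]
[-0.      0.0053 -0.0058]
[-0.      0.0054  0.0048]
[ 0.     -0.0054  0.0048]
```

Emit:
servo_tool(plan=[[[-0.13, 0.07, -1], [0, 0, 0]], [[-0.13, 0.07, -2.5], [0, 0, 0]], [[-0.13, 0.07, -3.5], [0, 0, 0]], [[-0.13, 0.07, -3.8], [0, 0, 0]], [[-0.13, 0.07, -3.8], [0, 0, 0]]])

```text
clock: 9.85
position: [0.3503, 0.3558, 0.0581]
ee_rot: [-0.318, 1.551, 0.31]
force: [0.8, -0.1, -0.1]
width: 0.449
```

Emit:
servo_tool(plan=[[[0, 0, 0], [0, 0, 0]], [[0, 0, 0], [0, 0, 0]], [[0, 0, 0], [0, 0, 0]], [[0, 0, 0], [0, 0, 0]], [[0, 0, 0], [0, 0, 0]], [[0, 0, 0], [0, 0, 0]]], grip=0, squeeze=45)

```text
clock: 10.45
position: [0.3504, 0.3559, 0.0582]
ee_rot: [-0.318, 1.55, 0.31]
force: [0.3, -0.3, 1.6]
width: 0.128
```

```bash
python3 - <<'E'
from h import *
p=arm.get_image('wrist');cv2.imwrite('pics/w6.png',p['frame'])
s=arm.observe();print(s['position'],s['force'],s['width'],s['clock'])
a=cv2.resize(p['frame'][150:310,220:420],(800,640),interpolation=cv2.INTER_CUBIC)[:600]
cv2.imwrite('pics/w6c.png',a)
E
```

```text
[0.35041936 0.35587988 0.058249  ] [ 0.36910819 -0.35786501  3.00904612] 0.12371507063447493 10.5
```

View pics/w6c.png

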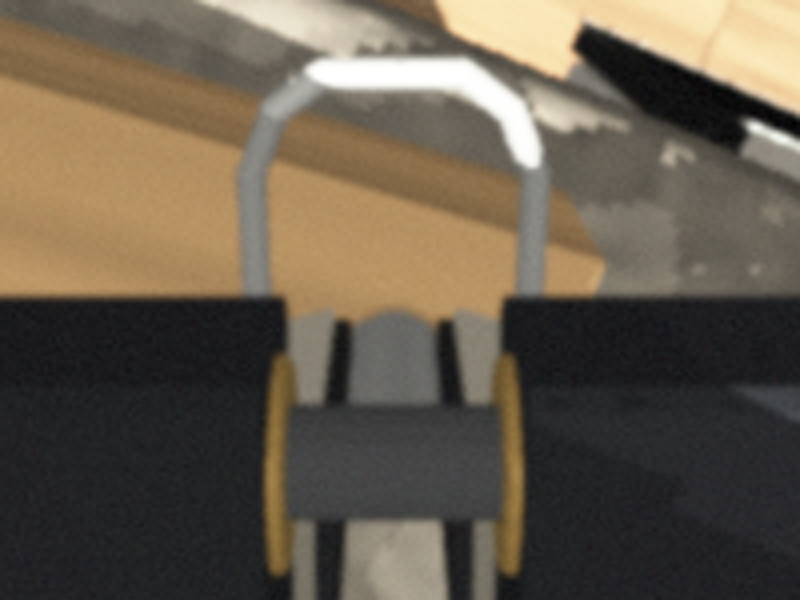

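Emit:
servo_tool(plan=[[[0, 0, 1.5], [0, 0, 0]], [[0, 0, 4], [0, 0, 0]], [[0, 0, 8], [0, 0, 0]], [[0, 0, 12], [0, 0, -2]], [[1, -2, 14], [0, 0, -6]], [[3, -6, 15], [0, 0, -10]], [[5, -10, 15], [0, 0, -14]], [[7, -14, 15], [0, 0, -18]], [[9, -18, 15], [0, 0, -22]], [[11, -22, 15], [0, 0, -26]], [[13, -25, 15], [0, 0, -29]], [[13.8, -26, 15], [0, 0, -30.2]]])

```text
clock: 11.7
position: [0.4899, 0.0918, 0.2088]
ee_rot: [0.101, 1.571, -0.11]
force: [0.1, -0.6, -0.8]
width: 0.124
```

Emit:
servo_tool(plan=[[[0, 0, 0], [0, 0, 0]], [[0, 0, 0], [0, 0, 0]]])

```text
clock: 11.9
position: [0.4894, 0.0926, 0.2093]
ee_rot: [0.101, 1.571, -0.108]
force: [-0.7, 0.8, -0.0]
width: 0.127
```

```bash
cat > look.py <<'E'
import sys
from h import *
n=sys.argv[1]
p=arm.get_image('wrist');cv2.imwrite(f'pics/{n}.png',p['frame'])
np.savez(f'{n}.npz',position=p['position'],rotation=p['rotation'],fx=p['fx'],fy=p['fy'],cx=p['cx'],cy=p['cy'])
s=arm.observe();M=R.from_rotvec(s['ee_rot']).as_matrix();print('yaw',np.arctan2(M[1,1],M[0,1])-np.pi/2,'pos',s['position'],'toolx',np.round(M[:,0],4),'F',np.round(s['force'],1),'T',np.round(s['ft_torque'],2),s['width'],s['clock'])
a=cv2.resize(p['frame'][150:310,220:420],(800,640),interpolation=cv2.INTER_CUBIC)[:600]
cv2.imwrite(f'pics/{n}c.png',a)
E
python3 look.py w7
```

```text
yaw -0.1316484397369222 pos [0.48914359 0.09333833 0.20926203] toolx [-0.0034 -0.0044 -1.    ] F [ 1.4  0.1 -0.7] T [ 0.16 -0.15 -0.02] 0.12564064115523382 11.95
```

View pics/w7c.png

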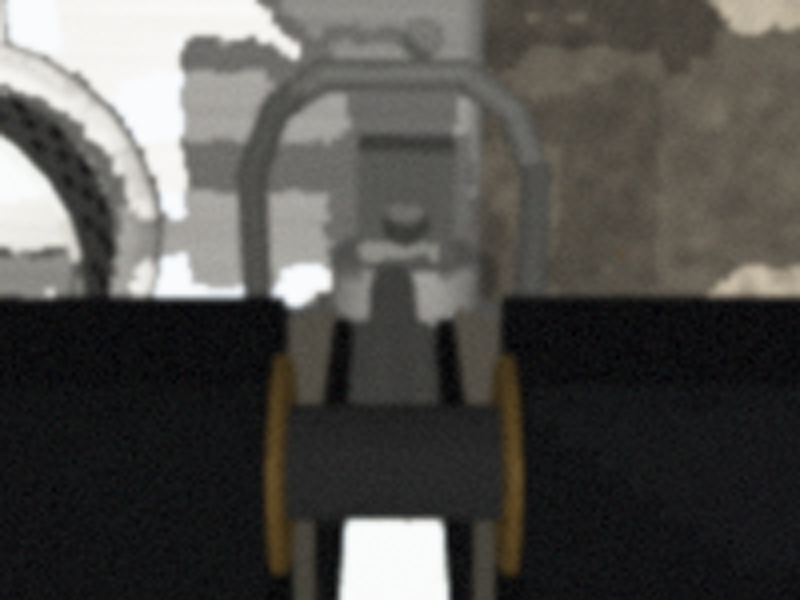

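```bash
cat > cmp.py <<'E'
import sys
from h import *
n=sys.argv[1]; zt=float(sys.argv[2]); tu=(float(sys.argv[3]),float(sys.argv[4])); hu=(float(sys.argv[5]),float(sys.argv[6])); eu=float(sys.argv[7])
p={k:v for k,v in np.load(n+'.npz').items()}
W=lambda c:(220+c[0]/4,150+c[1]/4)
x=np.array([np.cos(-.128),np.sin(-.128),0]);y=np.array([-x[1],x[0],0])
t=onz(p,W(tu),zt)+x*.0025; h=onz(p,W(hu),.129); e=onz(p,W((hu[0],eu)),.129)
print('tip',t,'hole',h,'edge->hole',(h-e)@x)
d=h-t;print('move world mm',d*1000,'in press',d@x*1000,d@y*1000)
E
python3 cmp.py w7 .1601 392 263 404 223 148
```

```text
tip [0.48941938 0.09310482 0.1601    ] hole [0.48821381 0.0954764  0.129     ] edge->hole 0.015265280064403655
move world mm [ -1.20556653   2.37158628 -31.1       ] in press -1.4984388022814883 2.1982932665353223
```

Emit:
servo_tool(plan=[[[-0.12, 0.23, -0.8], [0, 0, 0]], [[-0.12, 0.23, -1.8], [0, 0, 0]], [[-0.12, 0.23, -2.5], [0, 0, 0]], [[-0.12, 0.23, -2.7], [0, 0, 0]], [[-0.12, 0.23, -2.7], [0, 0, 0]]])

```text
clock: 12.45
position: [0.4875, 0.0957, 0.1816]
ee_rot: [0.099, 1.573, -0.107]
force: [0.7, -0.2, -0.7]
width: 0.128
```

```bash
python3 look.py w8
```

```text
yaw -0.13135233491301745 pos [0.4878356  0.09577159 0.18205352] toolx [-0.0039 -0.0044 -1.    ] F [-0.2  0.9 -0.2] T [ 0.12 -0.2   0.03] 0.12434824467730822 12.5
```

View pics/w8c.png

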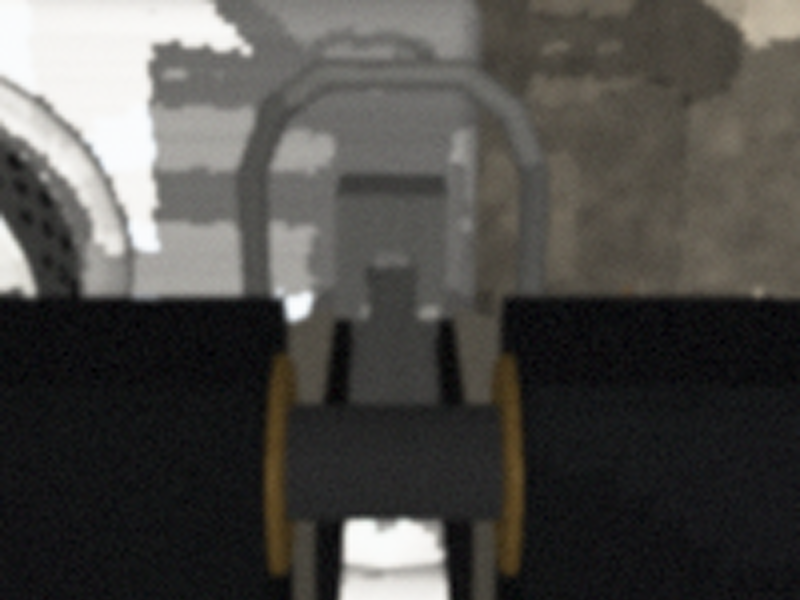

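```bash
python3 - <<'E'
from h import *
p={k:v for k,v in np.load('w8.npz').items()}
W=lambda c:(220+c[0]/4,150+c[1]/4)
x=np.array([np.cos(-.128),np.sin(-.128),0]);y=np.array([-x[1],x[0],0])
t=onz(p,W((392,266)),.1328)+x*.0025
e=onz(p,W((392.5,191)),.129); d=t-e; print(t,e,d@x,d@y)
a=cv2.resize(cv2.imread('pics/w8.png')[185:225,295:345],(800,640),interpolation=cv2.INTER_CUBIC)[:600]
cv2.imwrite('pics/w8d.png',cv2.convertScaleAbs(a,alpha=1.5))
E
```

```text
[0.48790747 0.09612609 0.1328    ] [0.47296674 0.0981445  0.129     ] 0.01507615389000296 -9.470146514925501e-05
```

View pics/w8d.png

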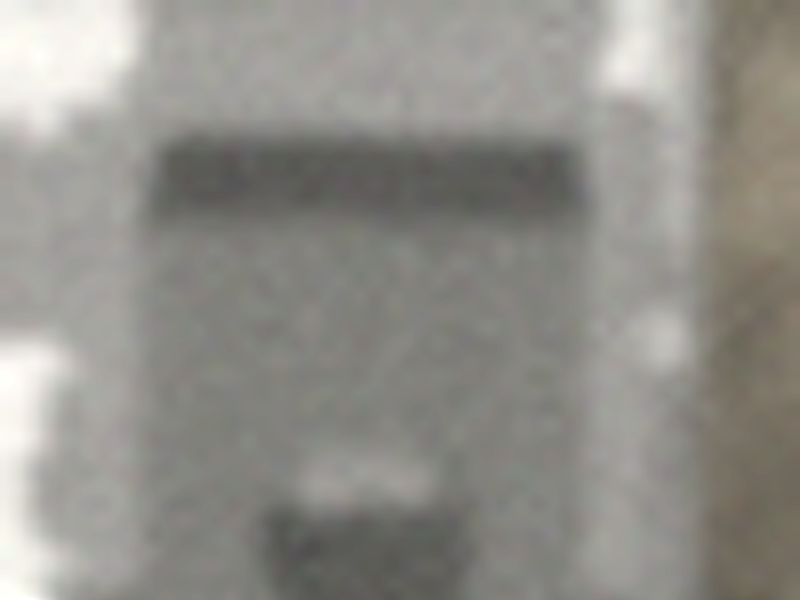

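```bash
python3 - <<'E'
from h import *
p={k:v for k,v in np.load('w8.npz').items()}
x=np.array([np.cos(-.128),np.sin(-.128),0]);y=np.array([-x[1],x[0],0])
c=295+367/16
t=onz(p,(c,185+508/16),.1358)+x*.004
h=onz(p,(295+367/16,185+455/16),.129)+x*.0047
e=onz(p,(295+372/16,185+215/16),.129)
print('tip',t,'hole',h,(h-e)@x*1e3,'need',(h-t)@x*1e3)
s1=onz(p,(295+268/16,185+560/16),.14);s2=onz(p,(295+466/16,185+560/16),.14)
print('shank ctr lateral', ((s1+s2)/2-e)@y*1e3, np.linalg.norm(s1-s2)*1e3,'strip',(h-e)@y*1e3)
E
```

```text
tip [0.48867401 0.09600511 0.1358    ] hole [0.4889656  0.09592351 0.129     ] 15.655591886634092 need 0.299620362458415
shank ctr lateral -0.17893507725130292 8.37654245214627 strip -0.2471209739796898
```

Emit:
servo_tool(plan=[[[0.02, 0, -0.2], [0, 0, 0]], [[0.02, 0, -0.4], [0, 0, 0]], [[0.02, 0, -0.6], [0, 0, 0]], [[0.02, 0, -0.8], [0, 0, 0]], [[0.02, 0, -1.0], [0, 0, 0]], [[0.02, 0, -1.0], [0, 0, 0]]])

```text
clock: 13.1
position: [0.4879, 0.0956, 0.1717]
ee_rot: [0.099, 1.572, -0.107]
force: [-0.0, -0.6, -0.5]
width: 0.13
```

Emit:
servo_tool(plan=[[[0, 0, -0.2], [0, 0, 0]], [[0, 0, -0.4], [0, 0, 0]], [[0, 0, -0.6], [0, 0, 0]], [[0, 0, -0.8], [0, 0, 0]], [[0, 0, -1.0], [0, 0, 0]], [[0, 0, -1.2], [0, 0, 0]], [[0, 0, -1.4], [0, 0, 0]], [[0, 0, -1.6], [0, 0, 0]]])

```text
clock: 13.9
position: [0.4884, 0.0954, 0.1561]
ee_rot: [0.099, 1.571, -0.107]
force: [1.7, -3.7, 5.2]
width: 0.127
```

```bash
python3 look.py w9
```

```text
yaw -0.13182532091972465 pos [0.48829885 0.09529519 0.1557195 ] toolx [-0.0036 -0.0049 -1.    ] F [ 1.6 -2.5  1.2] T [-0.39 -0.64  0.03] 0.12756597912677434 13.95
```

View pics/w9c.png

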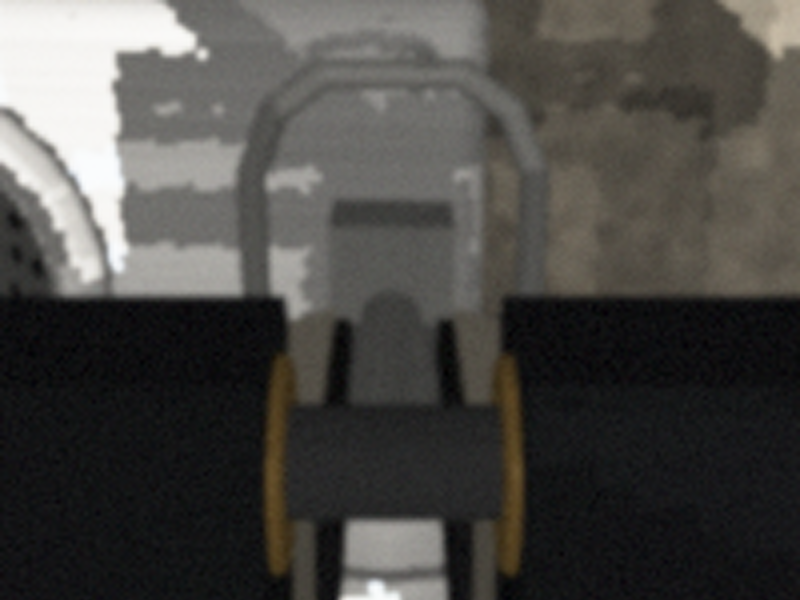

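Emit:
servo_tool(plan=[[[0.02, -0.03, -0.2], [0, 0, 0]], [[0.02, -0.03, -0.4], [0, 0, 0]], [[0.02, -0.03, -0.6], [0, 0, 0]], [[0.02, -0.03, -0.8], [0, 0, 0]], [[0.02, -0.03, -1.0], [0, 0, 0]], [[0.02, -0.03, -1.2], [0, 0, 0]], [[0.02, -0.03, -1.3], [0, 0, 0]]])

```text
clock: 14.65
position: [0.4885, 0.0951, 0.1428]
ee_rot: [0.1, 1.571, -0.108]
force: [-0.6, -1.3, 6.0]
width: 0.129
```

Emit:
servo_tool(plan=[[[0, 0, -0.1], [0, 0, 0]], [[0, 0, -0.2], [0, 0, 0]], [[0, 0, -0.3], [0, 0, 0]], [[0, 0, -0.3], [0, 0, 0]]])

```text
clock: 15.05
position: [0.4888, 0.0952, 0.1419]
ee_rot: [0.098, 1.57, -0.109]
force: [-9.2, -5.0, 31.3]
width: 0.124
```

Emit:
servo_tool(plan=[[[0, 0, 0.0], [0, 0, 0]], [[0, 0, 0.0], [0, 0, 0]]])

```text
clock: 15.25
position: [0.4886, 0.0952, 0.1422]
ee_rot: [0.098, 1.57, -0.109]
force: [-2.4, -2.7, 10.5]
width: 0.129
```

```bash
python3 look.py w10; python3 - <<'E'
from h import *
p=arm.get_image('scene')
a=cv2.resize(p['frame'][175:235,270:370],(800,480),interpolation=cv2.INTER_CUBIC);cv2.imwrite('pics/s10.png',a)
E
```

```text
yaw -0.13187895321601228 pos [0.48861957 0.095156   0.14220575] toolx [-0.0021 -0.0067 -1.    ] F [-2.4 -2.2 10.4] T [-0.47  0.59  0.04] 0.1232359266997404 15.3
```

View pics/w10c.png

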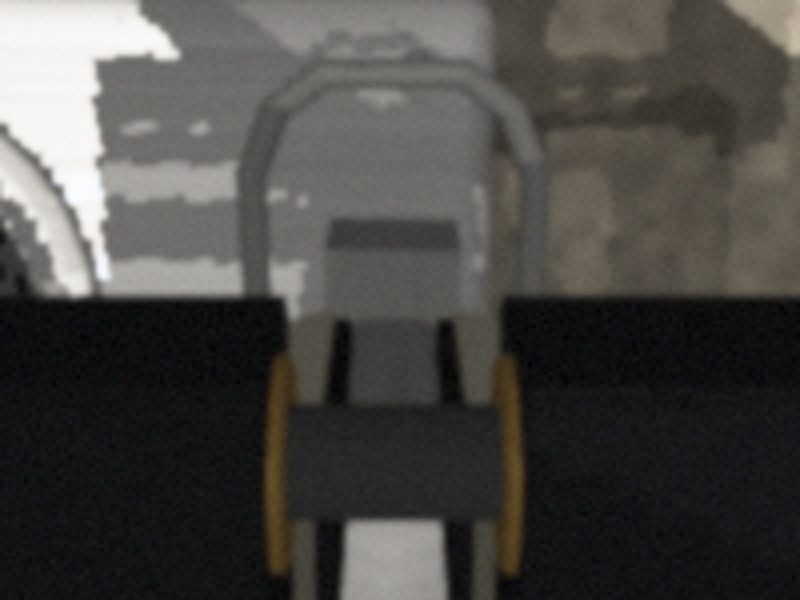

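View pics/s10.png

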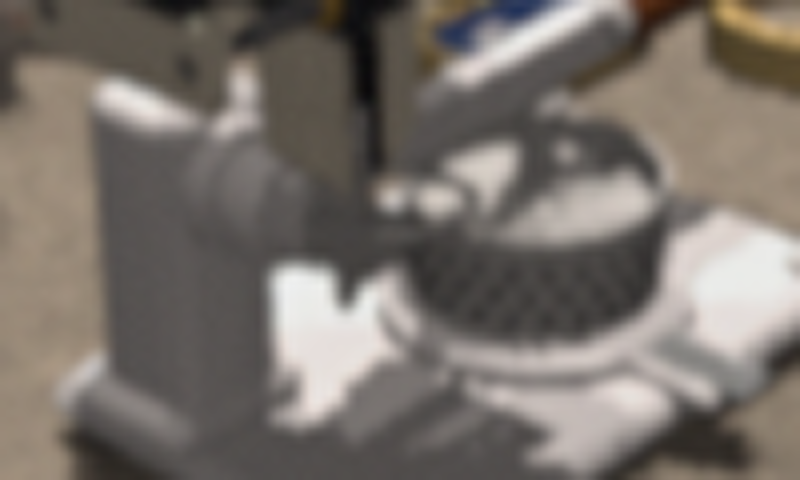

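Emit:
servo_tool(plan=[[[0, 0, 0], [0, 0, 0]], [[0, 0, 0], [0, 0, 0]], [[0, 0, 0], [0, 0, 0]], [[0, 0, 2], [0, 0, 0]], [[0, 0, 5], [0, 0, 0]], [[0, 0, 9], [0, 0, 0]], [[0, 0, 9], [0, 0, 0]]], grip=0.45)

```text
clock: 16.05
position: [0.4909, 0.0967, 0.2365]
ee_rot: [0.1, 1.563, -0.107]
force: [1.1, 0.1, -0.5]
width: 0.447
```

```bash
python3 look.py w11; python3 - <<'E'
from h import *
p=arm.get_image('scene')
a=cv2.resize(p['frame'][175:235,270:370],(800,480),interpolation=cv2.INTER_CUBIC);cv2.imwrite('pics/s11.png',a)
E
```

```text
yaw -0.1320793182758342 pos [0.48996569 0.09587901 0.23421458] toolx [ 0.0021 -0.0059 -1.    ] F [-0.2  1.3 -0.1] T [ 0.02 -0.16 -0.05] 0.4528828648427039 16.1
```

View pics/w11c.png

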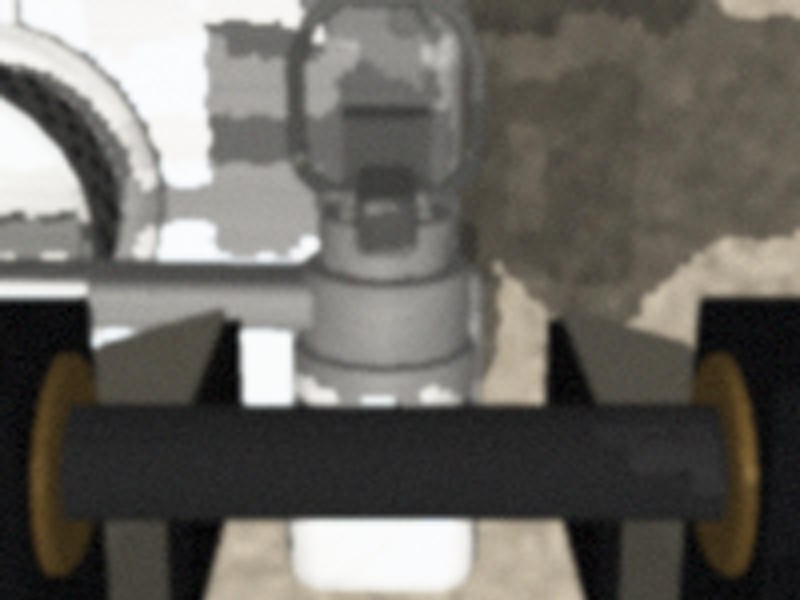

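View pics/s11.png

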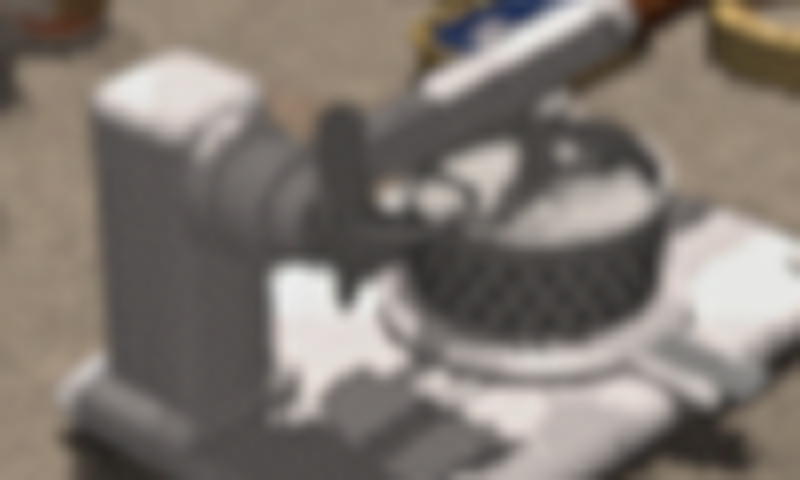

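Emit:
servo_tool(plan=[[[-2, 0.2, 0], [0, 0, 0]], [[-4.3, 0.5, 0], [0, 0, 0]], [[-4.3, 0.5, 0], [0, 0, 0]], [[-4.3, 0.5, 0], [0, 0, 0]], [[-4.3, 0.5, -3], [0, 0, 0]], [[-4.3, 0.5, -6], [0, 0, 0]], [[-4.3, 0.5, -7.7], [0, 0, 0]], [[-4.3, 0.5, -7.7], [0, 0, 0]]], grip=0)

```text
clock: 16.95
position: [0.445, 0.0995, 0.1531]
ee_rot: [0.098, 1.573, -0.11]
force: [-0.1, -0.6, -0.2]
width: 0.002
```

```bash
python3 look.py w12; python3 - <<'E'
from h import *
p=arm.get_image('scene')
a=cv2.resize(p['frame'][175:235,270:370],(800,480),interpolation=cv2.INTER_CUBIC);cv2.imwrite('pics/s12.png',a)
E
```

```text
yaw -0.13212567173286538 pos [0.44579139 0.09999702 0.15454315] toolx [-0.0034 -0.0065 -1.    ] F [0.4 1.2 0.3] T [ 0.07 -0.16 -0.02] 0.005491889466628077 17.0
```

View pics/w12.png

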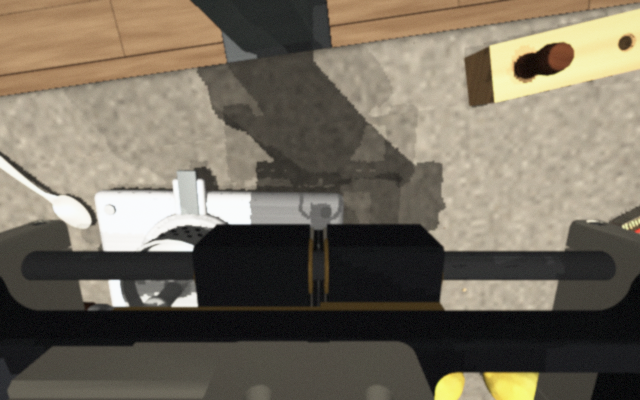

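View pics/s12.png

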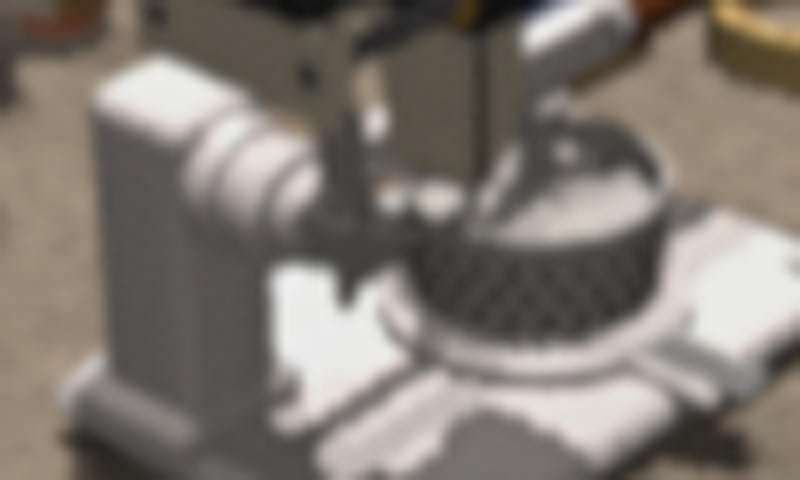

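Emit:
servo_tool(plan=[[[0.1, 0, -0.5], [0, 0, 0]], [[0.2, 0, -0.9], [0, 0, 0]], [[0.2, 0, -1.3], [0, 0, 0]], [[0.2, 0, -1.7], [0, 0, 0]], [[0.2, 0, -2.1], [0, 0, 0]], [[0.2, 0, -2.5], [0, 0, 0]]])

```text
clock: 17.65
position: [0.4483, 0.1004, 0.1303]
ee_rot: [0.099, 1.569, -0.109]
force: [-0.9, 1.2, 2.6]
width: 0.002
```

Emit:
servo_tool(plan=[[[0, 0, -0.4], [0, 0, 0]], [[0, 0, -0.8], [0, 0, 0]], [[0, 0, -1.2], [0, 0, 0]], [[0, 0, -1.6], [0, 0, 0]], [[0, 0, -2.0], [0, 0, 0]]])

```text
clock: 18.15
position: [0.4481, 0.1004, 0.1098]
ee_rot: [0.099, 1.57, -0.109]
force: [0.2, -1.0, 0.1]
width: 0.007
```

```bash
python3 look.py w13; python3 - <<'E'
from h import *
p=arm.get_image('scene')
a=cv2.resize(p['frame'][175:235,270:370],(800,480),interpolation=cv2.INTER_CUBIC);cv2.imwrite('pics/s13.png',a)
E
```

```text
yaw -0.13193491250468203 pos [0.44748778 0.10014912 0.10917927] toolx [-0.0032 -0.0066 -1.    ] F [-0.4 -0.2 -1.2] T [ 0.12 -0.14  0.01] 0.006576447813208658 18.2
```

View pics/s13.png

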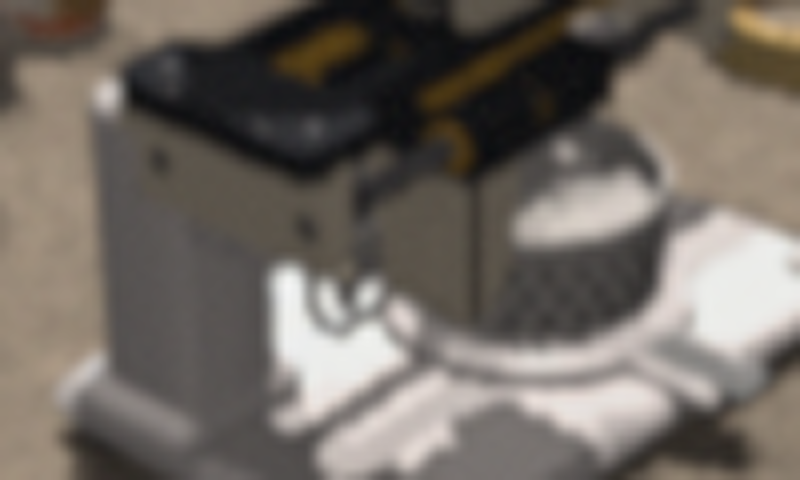

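Emit:
servo_tool(plan=[[[-1, 0.1, 1], [0, 0, 0]], [[-1, 0.1, 5], [0, 0, 0]], [[-1, 0.1, 9], [0, 0, 0]], [[0, 0.1, 12], [0, 0, 0]], [[4, 0, 13], [0, 0, 0]], [[4, 0, 13], [0, 0, 0]], [[4, 0, 13], [0, 0, 0]]])

```text
clock: 18.95
position: [0.4867, 0.1005, 0.2397]
ee_rot: [0.098, 1.572, -0.109]
force: [-0.8, 1.0, 0.4]
width: 0.001
```

```bash
python3 look.py w14; python3 - <<'E'
from h import *
p=arm.get_image('scene')
a=cv2.resize(p['frame'][175:235,270:370],(800,480),interpolation=cv2.INTER_CUBIC);cv2.imwrite('pics/s14.png',a)
cv2.imwrite('pics/s14full.png',p['frame'])
E
```

```text
yaw -0.13103145603413213 pos [0.48597192 0.10047134 0.23928658] toolx [-0.0048 -0.0067 -1.    ] F [-0.3 -0.2  0.1] T [ 0.1  -0.15 -0.04] 0.004241785916335928 19.0
```

View pics/w14c.png

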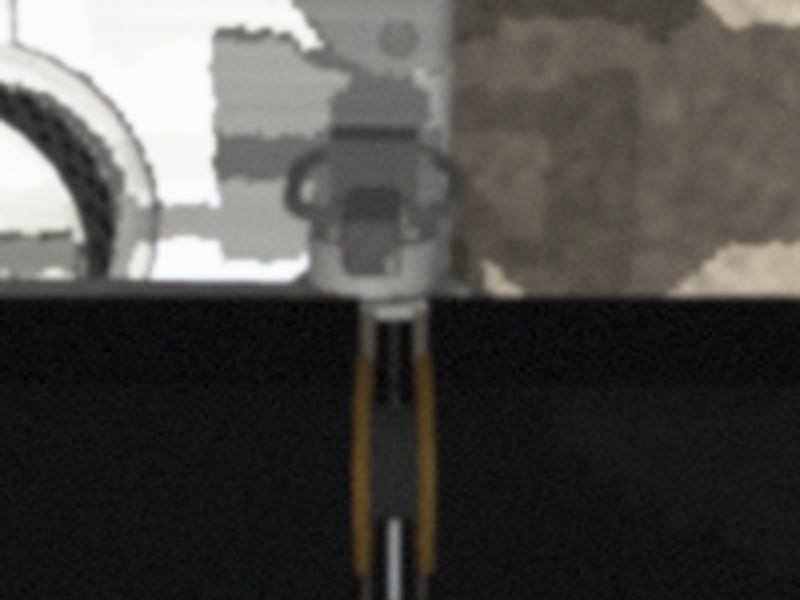

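View pics/s14.png

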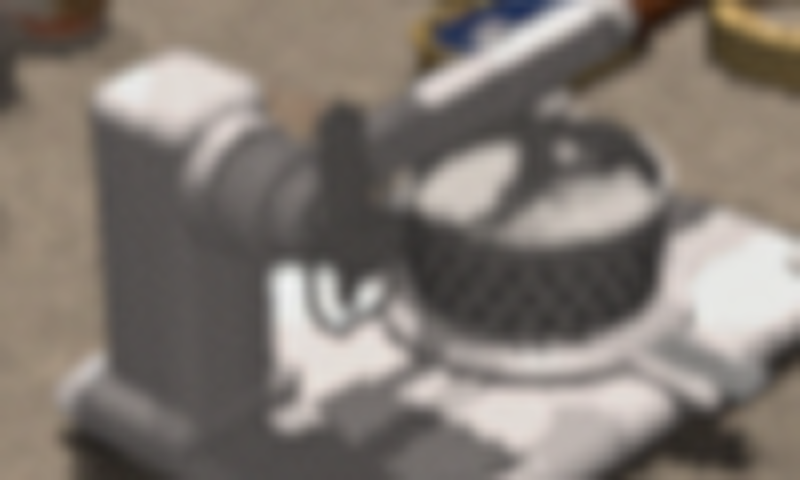

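View pics/s14full.png

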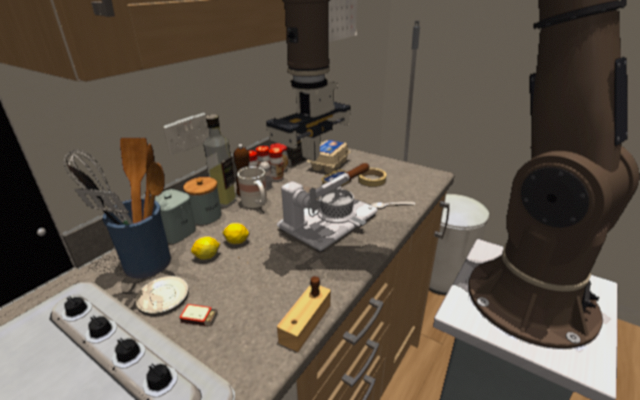

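```bash
python3 - <<'E'
from h import *
p={k:v for k,v in np.load('w11.npz').items()}
W=lambda c:(220+c[0]/4,150+c[1]/4)
x=np.array([np.cos(-.13),np.sin(-.13),0])
e=onz(p,W((388,116)),.129)
print('big eye',(onz(p,W((390,283)),.140)-e)@x*1e3,'pin top',onz(p,W((387,224)),.163), 'pin exp',e+x*.015)
print('collar',(onz(p,W((390,366)),.140)-e)@x*1e3)
a=cv2.resize(cv2.imread('pics/w11.png')[165:250,280:360],(750,797),interpolation=cv2.INTER_CUBIC)[:600]
cv2.imwrite('pics/w11d.png',cv2.convertScaleAbs(a,alpha=1.6))
E
```

```text
big eye 34.59535884937801 pin top [0.48821866 0.09644117 0.163     ] pin exp [0.48814721 0.09637591 0.129     ]
collar 53.7685945439204
```

View pics/w11d.png

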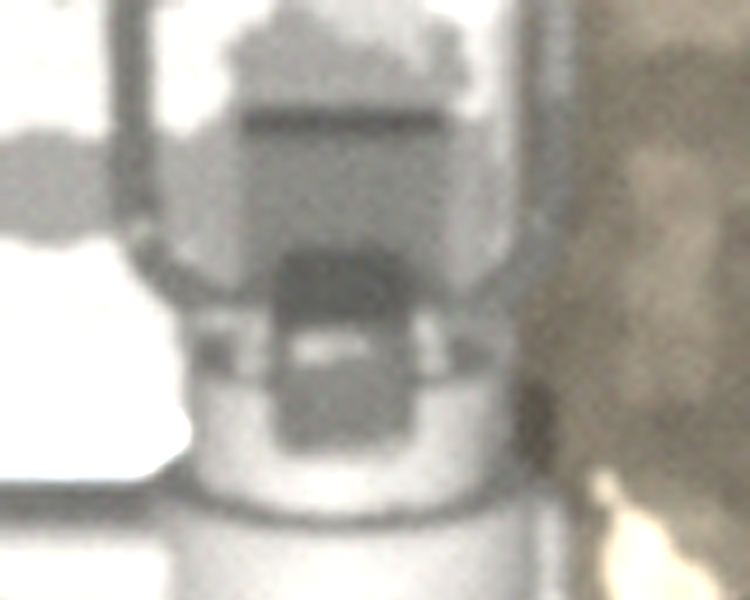

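```bash
python3 -c "
from h import *
s=arm.observe();print(s['clock'],s['force']);print(arm.sign_off())"
```

```text
19.05 [ 0.52750347 -0.04356922  0.48686618]
the job is handed in; nothing more can be done
None
```

The job is done and handed in at 19 s, with the robot clear of everything. One push was firmer than you asked: seating the pin briefly reached about 31 N, where you wanted around 20 N.

- **Lever:** I pushed it along the axle until it stopped moving at about 18 N. The camera then put the step in its eye 34.6 mm behind the axle's end, against 35 mm at home. That fits a full push, but the camera is only good to about 1 mm.
- **Pin:** It went into the cross hole with 1 to 6 N of resistance. It stopped at tool height 0.142 m, where the tab should meet the axle, and held there against the 31 N push. The scene picture shows its tip sticking out below the axle. After the loop snapped shut, the top of the pin was still where it had been.
- **Loop:** Pushed down with the closed fingertips, about 3 N when I read it. The force then fell to zero as it snapped, and both cameras show it hanging shut around the axle.
- **Other things:** The pricker is still in the rest, and in the last scene picture the rest of the kitchen's things look undisturbed. I didn't measure their positions.

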